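# Find the worn wheel bearing and put its spanner ready

### The job

One of the two trolley wheels on the bench has a worn bearing. Starting with the left-hand wheel, rock each wheel sideways by the top of its tyre, pushing it firmly over to the left as far as it will give and then to the right, to feel which one is loose. Then lay the open-ended spanner flat in the tray in front of the loose wheel, jaws in the wide end, let go of it, and leave everything else where it is.

Things in the scene. Friction and masses are not known exactly. Their poses are not given: they have to be found in the camera images.
- stand_1: Fixed steel stand: a black-tyred trolley wheel (140 mm diameter, 28 mm wide) upright in a fork, axle level along y, 90 mm above the bench. Origin on the bench under the wheel; x away from the robot, y left along the axle, z up; turned up to 0.2 rad. Either stand may be the left one (world y > 0). Both look the same: only rocking tells. Spanner tray on the robot's side, see tray point.
- rock_1 (a joint): Sideways rocking of the wheel, rad: 0 upright, positive: tyre top leans to +y (left); axis along the stand's x through the wheel's centre. Worn: swings loosely, under 1 N, to stops at 0.10 (7 mm at the top), may stay leaning; 0.07 counts as pushed over. Sound: springs, 0.0023 per N at the top, stop at 0.03, springs back; 0.005 (about 2.5 N) counts. The wheel also spins freely; no matter.
- rim_1 (a point): Top of the tyre of stand_1, mid width, 160 mm above the bench; moves with the rocking. Free room above and beside it: open fingers can straddle the tyre from above. The fork's cheeks stand 36 to 44 mm either side of the wheel's mid plane, 45 mm long in x, up to 102 mm above the bench.
- tray_1 (a point): Mid floor of the tray of stand_1: 150 mm before the wheel's centre (x -150), 8 mm above the bench, stand's axes. Channel along y, walls 6 mm thick, 14 mm high. Wide end for the jaws: y +28 to +75 mm, 48 mm wide. Narrow end for the handle: y -100 to -35 mm, 26 mm wide. No walls from y -35 to +28 mm: fingers reach the floor. A spanner laid right, jaws to +y, has its origin here.
- stand_2: Fixed steel stand: a black-tyred trolley wheel (140 mm diameter, 28 mm wide) upright in a fork, axle level along y, 90 mm above the bench. Origin on the bench under the wheel; x away from the robot, y left along the axle, z up; turned up to 0.2 rad. Either stand may be the left one (world y > 0). Both look the same: only rocking tells. Spanner tray on the robot's side, see tray point.
- rock_2 (a joint): Sideways rocking of the wheel, rad: 0 upright, positive: tyre top leans to +y (left); axis along the stand's x through the wheel's centre. Worn: swings loosely, under 1 N, to stops at 0.10 (7 mm at the top), may stay leaning; 0.07 counts as pushed over. Sound: springs, 0.0023 per N at the top, stop at 0.03, springs back; 0.005 (about 2.5 N) counts. The wheel also spins freely; no matter.
- rim_2 (a point): Top of the tyre of stand_2, mid width, 160 mm above the bench; moves with the rocking. Free room above and beside it: open fingers can straddle the tyre from above. The fork's cheeks stand 36 to 44 mm either side of the wheel's mid plane, 45 mm long in x, up to 102 mm above the bench.
- tray_2 (a point): Mid floor of the tray of stand_2: 150 mm before the wheel's centre (x -150), 8 mm above the bench, stand's axes. Channel along y, walls 6 mm thick, 14 mm high. Wide end for the jaws: y +28 to +75 mm, 48 mm wide. Narrow end for the handle: y -100 to -35 mm, 26 mm wide. No walls from y -35 to +28 mm: fingers reach the floor. A spanner laid right, jaws to +y, has its origin here.
- spanner: Loose flat steel open-ended spanner, 165 mm long, 10 mm thick, about 0.15 kg, lying flat on the bench between the stands, jaws roughly away from the robot. Origin on its underside, near its centre of mass and in the middle of its grip: x along it towards the jaws, z up. Handle 18 mm wide from x = -95 to +25 mm; head 40 mm wide from +25 to +70 mm.
- jaws (a point): Point between the spanner's two jaw prongs: 57.5 mm along +x from the spanner's origin, 5 mm above its underside.
- bearing: Bystander: loose steel bearing ring, 40 mm across, 12 mm high, origin under its centre.
- jar: Bystander: white grease jar, 50 mm across, 60 mm high, origin under its centre.
- can: Bystander: blue spray can, 56 mm across, 150 mm high, origin under its centre.
- nut: Bystander: large loose steel nut, 26 mm across, 14 mm high, origin under its centre.
- cup: Bystander: black cup, 70 mm across, 80 mm high, origin under its centre.
There are look-alikes about, which are no part of the job. Of the things like the spanner, leave any that is brown or yellow; of the rest the larger one is meant.

How it is judged:
On the way, in this order (a step that is already met when the one before it is completed fails the run):
1. the left-hand wheel has been pushed to the left (loose wheel: 0.07 rad or more; sound wheel: 0.005 rad or more) (((world y of stand_1 above 0 m and value of joint rock_1 above 0.07 rad) or (world y of stand_2 above 0 m and value of joint rock_2 above 0.005 rad))), for 0.05 s.
2. the left-hand wheel has been pushed to the right, by as much (((world y of stand_1 above 0 m and value of joint rock_1 below -0.07 rad) or (world y of stand_2 above 0 m and value of joint rock_2 below -0.005 rad))), for 0.05 s.
3. the right-hand wheel has been pushed to the left, by as much (((world y of stand_1 below 0 m and value of joint rock_1 above 0.07 rad) or (world y of stand_2 below 0 m and value of joint rock_2 above 0.005 rad))), for 0.05 s.
4. the right-hand wheel has been pushed to the right, by as much (((world y of stand_1 below 0 m and value of joint rock_1 below -0.07 rad) or (world y of stand_2 below 0 m and value of joint rock_2 below -0.005 rad))), for 0.05 s.
5. the spanner lies in the tray of the loose wheel (x of spanner in the frame of tray_1 between -0.009 and 0.009 m and y of spanner in the frame of tray_1 between -0.009 and 0.009 m and y of jaws in the frame of tray_1 above 0.045 m and z of spanner in the frame of tray_1 below 0.004 m and z of jaws in the frame of tray_1 below 0.009 m and angle between the z axis of spanner and the z axis of stand_1, either way round below 0.06 rad), for 0.2 s.
At the end, for the whole second after the job is handed in: the spanner lies flat and still on the floor of the tray in front of the wheel with the worn bearing, jaws in the wide end: its origin within 9 mm of the tray's middle along and across, within 4 mm of the floor, flat within 0.06 rad (all of step 5 and linear speed of spanner below 0.02 m/s); the robot touches nothing.
It fails at once if a bystander (bearing ring, jar, nut, can or cup) is moved by more than 30 mm (distance of any of bearing, jar, can, nut, cup from where it was at the start of the episode above 0.03 m).
It also fails if it takes over 66 s, if anything falls off the work surface, if the arm or the gripper's body presses on something with over 40 N, if the wrist force passes 120 N, or if a joint passes its speed limit or range.

### The arm

A 6-joint arm with a two-finger parallel gripper is mounted at the origin on the work surface. World frame = base frame: x ahead of the robot, y to its left, z up, the work surface at z = 0. Lengths are in m, angles in rad, forces in N, time in s.
With the tool pointing down it reaches from about 0.325 to 0.9 m from the base axis. Payload 6.1 kg.
Tool frame: the origin (TCP) lies at the very end of the fingers, on their centre line; the grasp point (between the pads) lies 19 mm behind it; z points along the fingers, y is the line along which they close (so a half turn about z gives the same grasp; the last joint's range is limited). The gripper opens to 85 mm and grips with 20 to 120 N. Pads are 22 mm wide; open, the fingers measure 114 mm over their backs; the gripper's body (76 mm by 85 mm) begins 54 mm behind the grasp point. The pads swing forward as they close: fully open they stand 13 mm farther back than shut.
Start: joints at [1.097, 0.22, 1.526, -0, 1.395, -0.126], TCP at [0.213, 0.588, 0.204] pointing down, gripper open.
Joint ranges: [-2.98, 2.98], [-0.91, 2.08], [0.09, 2.57], [-1.24, 4.39], [0.2, 2.65], [-2.68, 2.68]. Speed limits (rad/s): [2.57, 2.57, 3.01, 3.14, 3.14, 3.14].

### API

Orientations are given as a rotation vector (axis times angle).
In Python, from plant import observe, snapshot, close_job gives the robot as it stands. The module is installed in compiled form; this text tells all that it offers.
- The arm moves only by the tool play_rows, never from a script. Its argument "targets" is a list of rows, each a list of 7 numbers: the shift along the tool's x, y, z each as a share of 0.8 m, from -1 to 1, then the turn, a rotation vector about the tool's x, y, z each as a share of pi/2 rad, from -1 to 1, then the gripper's target within -1 to 1 (fully open at 1, half-way at 0, shut at -1). In form: [[dx, dy, dz, wx, wy, wz, fingers], ...]. A call has 1 to 12 rows; each row shifts and turns the commanded pose from where the row before left it, along the tool's axes as they then stand; what a row does not reach is not made up. A row lasts 1/8 s, in which the tool goes at most 62.5 mm and 10.7 degrees, less where a joint would pass 70% of its speed; a pose out of reach is approached as far as the arm can. A call with a number of a shift or a turn outside -1 to 1 is refused whole. A call with a gripper value outside its range is refused whole. The fingers move at their own pace and stop on an object; "newtons" is the grip in N (left out, the last holds). Time passes only in rows, so rows that do not move let the fingers close. It gives the time, the measured TCP pose, the force, the opening and the grip force at its end, in the units of the state.
- observe(): the state, without advancing time (a new reading comes with each control period).
- snapshot(name): name is "side" or "top" or "wrist"; returns a dict with "pixels" (480x640x3 uint8, red, green, blue), "fx", "fy", "cx", "cy" (pixels), "k1" (the pictures are not rectified: a ray, as slopes to the right and down, at radius r is drawn at 1 + k1 r^2 times it, then the intrinsics apply), "origin" and "attitude" of the camera in the world. Camera axes: x right, y down, z forward; pixel columns grow to the right and rows downward; lengths in m; the calibration is good to about 2 mm. A picture is of the moment at which its call begins. There is no depth.
- close_job(): hands the job in; it is judged then, once.
The state is a dict: "time": time; "joint_positions": joint angles; "qvel": joint speeds; "effort": joint torques, N m; "ee_pos": TCP position; "orientation": TCP orientation; "force": force on the tool from outside, world axes, zero at the start; "wrist_torque": the same for the moment, N m; "grip_width": opening from 0.0 (shut) to 1.0 (fully open); "grip_force": force on a finger pad.
Only numpy, scipy, OpenCV 4.12 (cv2) and the standard library are available. Lean on these libraries where they do the work, as an engineer would, in place of code of your own. Each camera call takes 0.05 s, during which the arm holds its last target. There are 200 camera calls.

## Working session

There is one attempt and no reset: what is moved stays moved. The work goes in short steps, Python scripts to look and compute and a tool call to move; the robot and the scene stay as the last step left them, time stands still between calls to the robot, and variables do not carry over. Pictures are saved under pics/ and viewed, at most 10 in all, crops included, and the job is handed in when it is done.

Besides the shell and the picture viewer there is one more tool, called as name(argument=value, ...) on one line, values as JSON. play_rows: Moves the arm, as the interface text tells. Its arguments: {"type":"object","properties":{"targets":{"type":"array","items":{"type":"array","items":{"type":"number"}}},"newtons":{"type":"number"}},"required":["targets"]}

```bash
mkdir -p pics; cat > h.py <<'E'
import numpy as np, cv2
from scipy.spatial.transform import Rotation as R
from plant import observe, snapshot, close_job
def Rm(a):
    a=np.array(a,float)
    return a if a.shape==(3,3) else (R.from_quat(a).as_matrix() if a.size==4 else R.from_rotvec(a).as_matrix())
def grab(name,f):
    s=snapshot(name); np.save('pics/'+f+'.npy',s,allow_pickle=True)
    cv2.imwrite('pics/'+f+'.png',s['pixels'][:,:,::-1]); return s
def load(f): return np.load('pics/'+f+'.npy',allow_pickle=True).item()
def ray(s,u,v):
    xd=np.array([(u-s['cx'])/s['fx'],(v-s['cy'])/s['fy']]); x=xd.copy()
    for _ in range(30): x=xd/(1+s['k1']*(x@x))
    return np.array(s['origin']),Rm(s['attitude'])@np.array([x[0],x[1],1])
def at(s,u,v,z):
    o,d=ray(s,u,v); return o+d*(z-o[2])/d[2]
def proj(s,p):
    c=Rm(s['attitude']).T@(np.array(p)-s['origin']); x=c[:2]/c[2]; x=x*(1+s['k1']*(x@x))
    return np.array([x[0]*s['fx']+s['cx'],x[1]*s['fy']+s['cy']])
E
python3 - <<'E'
from h import *
for n in ('top','side'):
    s=grab(n,n+'0'); print(n,{k:np.round(v,4).tolist() for k,v in s.items() if k!='pixels'})
print(observe())
E
```

```text
top {'fx': 611.1321, 'fy': 611.1321, 'cx': 325.6838, 'cy': 231.8595, 'k1': -0.1556, 'origin': [0.3587, -0.0176, 1.6787], 'attitude': [-2.1934, 2.1291, -0.0908]}
side {'fx': 620.2961, 'fy': 620.2961, 'cx': 327.6214, 'cy': 235.8237, 'k1': -0.0385, 'origin': [-0.0468, -0.8308, 1.0264], 'attitude': [-2.2082, 0.7087, -0.3246]}
{'time': 0.1, 'joint_positions': array([ 1.09689159e+00,  2.21208895e-01,  1.52752169e+00,  1.50342179e-05,
        1.39467803e+00, -1.26074052e-01]), 'qvel': array([ 3.46866971e-06, -3.50645925e-04, -3.65965813e-03,  1.53665669e-03,
       -6.24040081e-04,  1.22519608e-03]), 'effort': array([ 8.09575886e-04, -4.98243070e+01, -3.90547693e+01, -1.37426528e-04,
        5.66626433e-03,  3.56179692e-05]), 'ee_pos': array([0.21274364, 0.58703814, 0.20305727]), 'orientation': array([-5.43529606e-01, -3.09365678e+00,  2.71776649e-03]), 'force': array([-0.12916487, -0.13100784, -0.23172177]), 'wrist_torque': array([-0.01332645, -0.03181483, -0.0017814 ]), 'grip_force': 0.0, 'grip_width': 1.000574899087434}
```

View pics/top0.png

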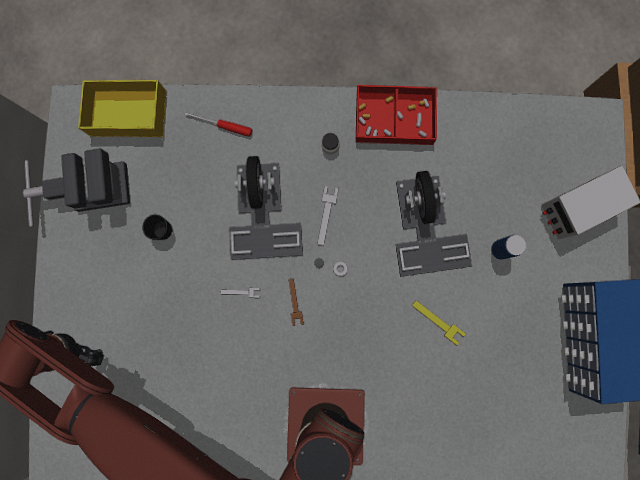

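View pics/side0.png

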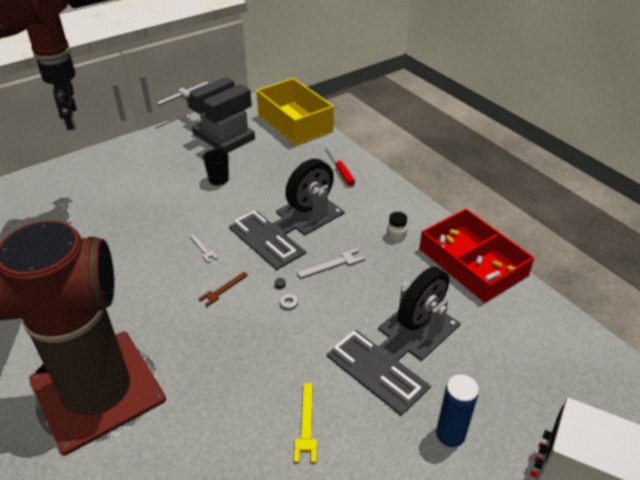

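Candidates that look like the spanner, in the top view: silver at (328,216), silver at (240,293), brown at (295,302) and yellow at (438,322). Brown and yellow are ruled out. Of the two silver ones, the one at (328,216) is larger and lies between the stands with its jaws pointing away, so it fits. I'll confirm this in an enlarged crop.

```bash
python3 - <<'E'
from h import *
s=load('top0'); c=s['pixels'][140:300,215:475,::-1]
c=cv2.resize(c,None,fx=3,fy=3,interpolation=cv2.INTER_CUBIC)
c=cv2.convertScaleAbs(c,alpha=1.6,beta=15)
cv2.imwrite('pics/crop1.png',c)
E
```

```text
(no output)
```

View pics/crop1.png

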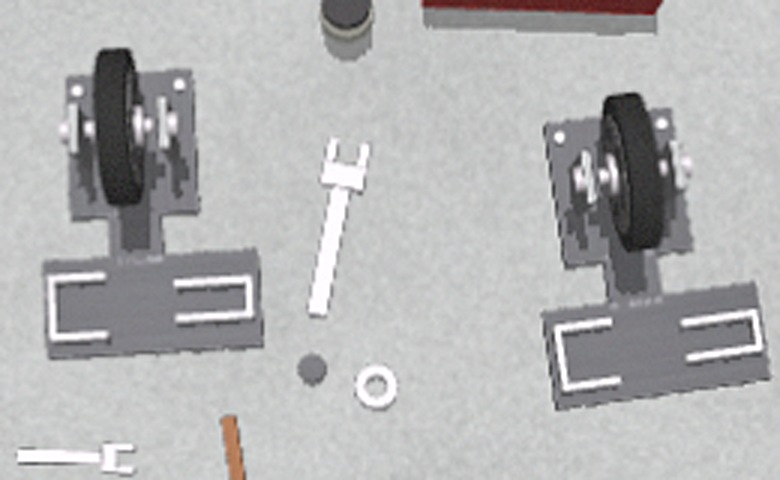

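```bash
cat >> h.py <<'E'
from scipy.optimize import minimize
from scipy.ndimage import map_coordinates
def model_tray():
    P=[];y=np.linspace
    for a in y(30,78,25): P+=[(-150+27,a),(-150-27,a)]
    for b in y(-27,27,28): P+=[(-150+b,78)]
    for a in y(-103,-37,34): P+=[(-150+16,a),(-150-16,a)]
    for b in y(-16,16,17): P+=[(-150+b,-103)]
    return np.c_[np.array(P)/1e3,np.full(len(P),.022)]
def model_span():
    g=np.mgrid[-95:25.1:3,-9:9.1:3].reshape(2,-1).T; h=np.mgrid[25:45.1:3,-20:20.1:3].reshape(2,-1).T
    p=np.vstack([g,h,np.mgrid[45:70.1:3,-20:-12.1:3].reshape(2,-1).T,np.mgrid[45:70.1:3,12:20.1:3].reshape(2,-1).T])
    return np.c_[p/1e3,np.full(len(p),.010)]
def fit(s,M,p0,bias=0,border=None):
    g=cv2.GaussianBlur(s['pixels'].astype(np.float32).min(2),(0,0),1.0)
    def val(p,M):
        c,sn=np.cos(p[2]),np.sin(p[2])
        uv=np.array([proj(s,(p[0]+c*m[0]-sn*m[1],p[1]+sn*m[0]+c*m[1],m[2])) for m in M])
        return map_coordinates(g,[uv[:,1],uv[:,0]],order=1,mode='nearest').mean()
    f=lambda q:-val((q[0]/100,q[1]/100,q[2]/10),M)
    q0=np.array([p0[0]*100,p0[1]*100,p0[2]*10])
    r=minimize(f,q0,method='Nelder-Mead',options=dict(initial_simplex=q0+np.vstack([np.zeros(3),np.eye(3)*.8]),xatol=1e-3,fatol=1e-3))
    return np.array([r.x[0]/100,r.x[1]/100,r.x[2]/10]),-r.fun
E
python3 - <<'E'
from h import *
s=load('top0')
C=lambda x,y:(x/3+215-1/3,y/3+140-1/3)
for nm,L in (('L',[(52,277),(54,339),(250,280),(252,314)]),('R',[(560,327),(568,386),(754,314),(760,352)])):
    P=np.array([at(s,*C(*p),.022)[:2] for p in L]); w=(P[0]+P[1])/2;n=(P[2]+P[3])/2
    d=w-n; yaw=np.arctan2(-d[0],d[1]); ey=d/np.linalg.norm(d); ex=np.array([ey[1],-ey[0]])
    o=n+ey*.103+ex*.150
    print(nm,'len',np.linalg.norm(d),np.linalg.norm(P[0]-P[1]),np.linalg.norm(P[2]-P[3]),'stand',o,yaw)
    p,v=fit(s,model_tray(),(*o,yaw)); print(' fit',p.round(4),v)
    top=at(s,*C(*((115,125) if nm=='L' else (632,170))),.16); print(' tyre px at .16',top.round(4),'proj rim',proj(s,(p[0],p[1],.16)))
    hi,lo=np.array(p[:2]),0
a=at(s,*C(318,314),.01);b=at(s,*C(351,142),.01);d=b-a;L=np.linalg.norm(d);print('span len',L)
o=a+d/L*.095;y=np.arctan2(d[1],d[0]);print(o,y,fit(s,model_span(),(o[0],o[1],y)))
for n,c,z in(('nut',(312,370),.014),('ring',(376,387),.012),('jar',(346,8),.06)):print(n,at(s,*C(*c),z).round(3))
print('cup',at(s,157,227,.08).round(3),'can',at(s,515,245,.15).round(3))
E
```

```text
L len 0.18127844000861093 0.056830142751560786 0.031071133133753485 stand [0.64608502 0.20252015] 0.0849269405251293
 fit [0.6468 0.205  0.0897] 122.23040008544922
 tyre px at .16 [0.6354 0.1986 0.16  ] proj rim [250.71179138 176.86869368]
R len 0.17803985196752864 0.05390670669286323 0.0350121926228367 stand [ 0.61896197 -0.25012345] 0.14763368698731533
 fit [ 0.6197 -0.2472  0.1685] 122.0820083618164
 tyre px at .16 [ 0.6094 -0.2375  0.16  ] proj rim [429.2155592  192.41843716]
span len 0.16194921288881603
[0.58644322 0.01122688 0.01      ] -0.1577025346374804 (array([ 0.58988289,  0.01365265, -0.156249  ]), np.float64(134.55404663085938))
nut [0.441 0.03  0.014]
ring [ 0.427 -0.029  0.012]
jar [0.767 0.008 0.06 ]
cup [0.52  0.464 0.08 ] can [ 0.494 -0.47   0.15 ]
```

```bash
cat >> h.py <<'E'
def goto(pos,yaw,st=None):
    """yaw: desired world heading of the tool's closing line (mod pi); prints turn, then shift in tool axes after the turn, in shares"""
    o=observe(); Rt=Rm(o['orientation']); y=Rt[:,1]
    h=np.arctan2(y[1],y[0]); d=(yaw-h+np.pi/2)%np.pi-np.pi/2
    # desired pure-down orientation
    hy=h+d; Y=np.array([np.cos(hy),np.sin(hy),0]); Z=np.array([0,0,-1.]); Rd=np.c_[np.cross(Y,Z),Y,Z]
    w=R.from_matrix(Rt.T@Rd).as_rotvec()/(np.pi/2); t=Rd.T@(np.array(pos)-o['ee_pos'])/.8
    print('t',o['time'],'pos',o['ee_pos'].round(4),'turn',w.round(4),'shift',t.round(4),'|shift|/0.078=',np.round(np.linalg.norm(t)/.078,1),'j6',o['joint_positions'].round(2))
    return w,t
E
python3 - <<'E'
from h import *
goto((.647,.205,.25),np.pi/2+.09)
E
```

```text
t 0.1 pos [0.2127 0.587  0.2031] turn [-0.0011 -0.0004 -0.2787] shift [-0.4977 -0.5244 -0.0587] |shift|/0.078= 9.3 j6 [ 1.1   0.22  1.53  0.    1.39 -0.13]
```

play_rows(targets=[[0, 0, -0.02, 0, 0, -0.093, 1], [0, 0, -0.02, 0, 0, -0.093, 1], [0, 0, -0.019, 0, 0, -0.093, 1]])

```text
time: 0.48
ee_pos: [0.2129, 0.5873, 0.2511]
orientation: [0.15, -3.137, 0.002]
force: [0.5, 0.4, 0.4]
grip_width: 1.001
grip_force: 0.0
```

play_rows(targets=[[-0.0415, -0.0437, 0, 0, 0, 0, 1], [-0.0415, -0.0437, 0, 0, 0, 0, 1], [-0.0415, -0.0437, 0, 0, 0, 0, 1], [-0.0415, -0.0437, 0, 0, 0, 0, 1], [-0.0415, -0.0437, 0, 0, 0, 0, 1], [-0.0415, -0.0437, 0, 0, 0, 0, 1], [-0.0415, -0.0437, 0, 0, 0, 0, 1], [-0.0415, -0.0437, 0, 0, 0, 0, 1], [-0.0415, -0.0437, 0, 0, 0, 0, 1], [-0.0415, -0.0437, 0, 0, 0, 0, 1], [-0.0415, -0.0437, 0, 0, 0, 0, 1], [-0.0415, -0.0437, 0, 0, 0, 0, 1]])

```text
time: 1.98
ee_pos: [0.6484, 0.2046, 0.2506]
orientation: [0.142, -3.137, -0.0]
force: [0.3, -0.2, 0.2]
grip_width: 1.003
grip_force: 0.0
```

```bash
python3 - <<'E'
from h import *
goto((.647,.205,.122),np.pi/2+.09)
s=grab('wrist','w1'); print({k:np.round(v,4).tolist() for k,v in s.items() if k!='pixels'})
E
```

```text
t 1.975 pos [0.6484 0.2046 0.2506] turn [ 0.     -0.0007  0.0002] shift [0.0018 0.0007 0.1608] |shift|/0.078= 2.1 j6 [ 0.19  0.33  1.31  0.    1.5  -1.47]
{'fx': 379.9869, 'fy': 379.9869, 'cx': 317.2288, 'cy': 242.9828, 'k1': -0.0025, 'origin': [0.5804, 0.1988, 0.422], 'attitude': [1.9837, 2.1729, 0.301]}
```

View pics/w1.png

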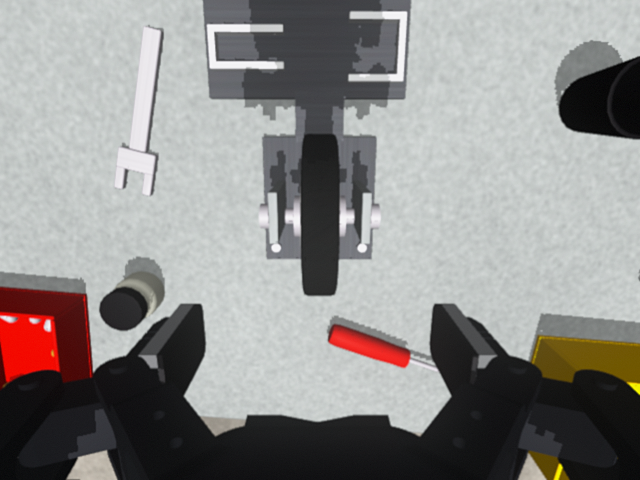

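The wheel sits at (320,215), midway between the fingers at about (200,340) and (435,340). The tray walls are at (207–408, 12–80). I'll refine the stand and spanner positions from this closer view.

```bash
python3 - <<'E'
from h import *
s=load('w1')
print('rim proj',proj(s,(.647,.205,.16)))
for p0 in ((.6468,.205,.09),(.642,.202,.08)): print(fit(s,model_tray(),p0))
print(fit(s,model_span(),(.588,.013,-.157)))
a=at(s,150,28,.01);b=at(s,134,192,.01);print(np.linalg.norm(a-b),a+(b-a)/np.linalg.norm(b-a)*.095,np.arctan2(*(b-a)[1::-1]))
E
```

```text
rim proj [316.96943309 233.75039884]
(array([0.64722913, 0.20681543, 0.08730693]), np.float64(231.7357177734375))
(array([0.64722772, 0.20680876, 0.08726864]), np.float64(231.7357177734375))
(array([ 0.58963774,  0.01255215, -0.14448986]), np.float64(221.5892333984375))
0.16373059247002641 [0.58847224 0.01555429 0.01      ] -0.13244277409812022
```

play_rows(targets=[[0, 0, 0.027, 0, 0, 0, 1], [0, 0, 0.027, 0, 0, 0, 1], [0, 0, 0.027, 0, 0, 0, 1], [0, 0, 0.027, 0, 0, 0, 1], [0, 0, 0.027, 0, 0, 0, 1], [0, 0, 0.026, 0, 0, 0, 1], [0, 0, 0, 0, 0, 0, 1]])

```text
time: 2.9
ee_pos: [0.646, 0.2055, 0.1195]
orientation: [0.142, -3.134, 0.001]
force: [-0.1, 0.5, 0.8]
grip_width: 1.001
grip_force: 0.0
```

play_rows(targets=[[0, 0.01, 0, 0, 0, 0, 1], [0, 0.01, 0, 0, 0, 0, 1], [0, 0.006, 0, 0, 0, 0, 1], [0, 0.003, 0, 0, 0, 0, 1], [0, 0.002, 0, 0, 0, 0, 1], [0, 0, 0, 0, 0, 0, 1]])

```text
time: 3.65
ee_pos: [0.6454, 0.2304, 0.1225]
orientation: [0.142, -3.138, 0.0]
force: [-1.4, 0.1, -0.4]
grip_width: 1.002
grip_force: 0.0
```

play_rows(targets=[[0, 0.003, 0, 0, 0, 0, 1], [0, 0, 0, 0, 0, 0, 1]])

```text
time: 3.9
ee_pos: [0.6452, 0.2329, 0.1225]
orientation: [0.142, -3.138, -0.0]
force: [0.0, -0.4, 0.6]
grip_width: 1.001
grip_force: 0.0
```

play_rows(targets=[[0, 0.0025, 0, 0, 0, 0, 1], [0, 0, 0, 0, 0, 0, 1]])

```text
time: 4.15
ee_pos: [0.645, 0.235, 0.1225]
orientation: [0.142, -3.138, -0.0]
force: [-0.3, -0.2, -0.4]
grip_width: 1.003
grip_force: 0.0
```

play_rows(targets=[[0, 0.003, 0, 0, 0, 0, 1], [0, 0, 0, 0, 0, 0, 1]])

```text
time: 4.4
ee_pos: [0.6448, 0.2375, 0.1225]
orientation: [0.142, -3.138, -0.0]
force: [0.2, -0.5, 0.1]
grip_width: 0.998
grip_force: 0.0
```

play_rows(targets=[[0, 0.003, 0, 0, 0, 0, 1], [0, 0, 0, 0, 0, 0, 1]])

```text
time: 4.65
ee_pos: [0.6446, 0.2398, 0.1225]
orientation: [0.142, -3.138, -0.0]
force: [0.0, -0.3, -0.2]
grip_width: 0.999
grip_force: 0.0
```

play_rows(targets=[[0, 0.0025, 0, 0, 0, 0, 1], [0, 0, 0, 0, 0, 0, 1]])

```text
time: 4.9
ee_pos: [0.6444, 0.2417, 0.1225]
orientation: [0.142, -3.138, -0.0]
force: [0.8, -0.0, 0.8]
grip_width: 0.997
grip_force: 0.0
```

play_rows(targets=[[0, 0.002, 0, 0, 0, 0, 1], [0, 0, 0, 0, 0, 0, 1]])

```text
time: 5.15
ee_pos: [0.6443, 0.2433, 0.1225]
orientation: [0.142, -3.138, -0.0]
force: [-0.3, -0.2, 0.8]
grip_width: 0.997
grip_force: 0.0
```

play_rows(targets=[[0, 0.002, 0, 0, 0, 0, 1], [0, 0, 0, 0, 0, 0, 1]])

```text
time: 5.4
ee_pos: [0.6441, 0.2449, 0.1225]
orientation: [0.142, -3.138, -0.0]
force: [0.3, 0.2, 0.9]
grip_width: 0.999
grip_force: 0.0
```

play_rows(targets=[[0, 0.002, 0, 0, 0, 0, 1], [0, 0, 0, 0, 0, 0, 1]])

```text
time: 5.65
ee_pos: [0.644, 0.2465, 0.1225]
orientation: [0.142, -3.138, -0.0]
force: [-0.5, -1.0, -0.3]
grip_width: 1.0
grip_force: 0.0
```

play_rows(targets=[[0, 0.002, 0, 0, 0, 0, 1], [0, 0, 0, 0, 0, 0, 1]])

```text
time: 5.9
ee_pos: [0.6438, 0.2481, 0.1225]
orientation: [0.142, -3.138, -0.0]
force: [0.3, 0.6, -0.2]
grip_width: 0.998
grip_force: 0.0
```

play_rows(targets=[[0, 0.001, 0, 0, 0, 0, 1], [0, 0, 0, 0, 0, 0, 1]])

```text
time: 6.15
ee_pos: [0.6438, 0.2488, 0.1225]
orientation: [-0.142, 3.138, 0.0]
force: [-0.1, -0.0, 0.1]
grip_width: 1.0
grip_force: 0.0
```

```bash
python3 - <<'E'
from h import *
s=grab('wrist','w2'); print(observe()['force'])
E
```

```text
[ 0.91398162 -0.64408614 -0.54663789]
```

View pics/w2.png

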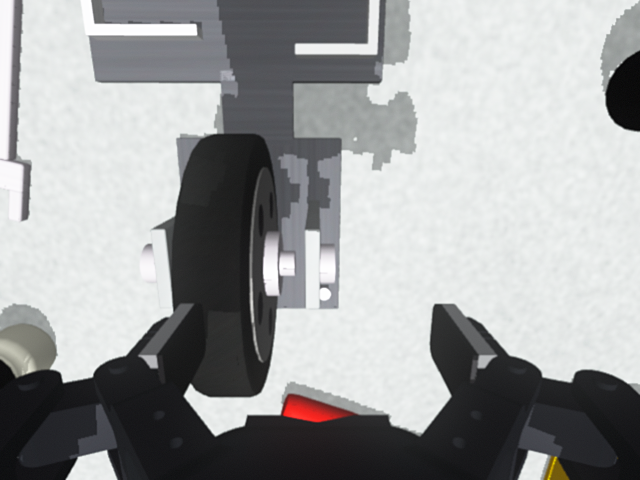

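```bash
python3 - <<'E'
from h import *
s=load('w2'); print(s['origin'],fit(s,model_tray(),(.647,.2068,.088)))
for a in (0,.05,.1):
    for c in (-.014,.014):
        # stand-frame yaw .088; points on rim: top, +-30deg fore/aft
        out=[]
        for th in (-.6,0,.6):
            p=np.array([.07*np.sin(th),c,.07*np.cos(th)]); p=R.from_rotvec([-a,0,0]).apply(p)
            p=R.from_rotvec([0,0,.088]).apply(p)+[.6472,.2068,.09]; out.append(proj(s,p).round(0).tolist())
        print(a,c,out)
o=observe();Rt=Rm(o['orientation'])
for y in (-.0425,.0425):
    for z in (-.013,-.032): print(y,z,proj(s,o['ee_pos']+Rt@[0,y,z]).round(0), (o['ee_pos']+Rt@[0,y,z]).round(4))
E
```

```text
[0.57550479 0.24310308 0.29377821] (array([0.64887857, 0.20778225, 0.09040534]), np.float64(199.73382568359375))
0 -0.014 [[172.0, 212.0], [171.0, 318.0], [190.0, 386.0]]
0 0.014 [[244.0, 212.0], [243.0, 318.0], [252.0, 386.0]]
0.05 -0.014 [[179.0, 212.0], [179.0, 319.0], [196.0, 387.0]]
0.05 0.014 [[251.0, 211.0], [252.0, 317.0], [259.0, 385.0]]
0.1 -0.014 [[186.0, 212.0], [188.0, 319.0], [202.0, 387.0]]
0.1 0.014 [[259.0, 211.0], [261.0, 316.0], [266.0, 384.0]]
-0.0425 -0.013 [221. 294.] [0.6476 0.2065 0.1355]
-0.0425 -0.032 [210. 313.] [0.6476 0.2065 0.1545]
0.0425 -0.013 [410. 294.] [0.6399 0.2911 0.1355]
0.0425 -0.032 [421. 313.] [0.6399 0.2911 0.1545]
```

The right finger is against the tyre, whose left edge is at (179,212). That fits a lean of about 0.05 rad with no force felt, which looks loose. I'll push on to the stop.

play_rows(targets=[[0, 0.002, 0, 0, 0, 0, 1], [0, 0, 0, 0, 0, 0, 1]])

```text
time: 6.45
ee_pos: [0.6436, 0.2505, 0.1225]
orientation: [-0.142, 3.138, 0.0]
force: [-0.5, -0.4, 0.0]
grip_width: 1.0
grip_force: 0.0
```

play_rows(targets=[[0, 0.002, 0, 0, 0, 0, 1], [0, 0, 0, 0, 0, 0, 1]])

```text
time: 6.7
ee_pos: [0.6435, 0.2521, 0.1225]
orientation: [-0.142, 3.138, 0.0]
force: [-0.5, 0.4, -0.2]
grip_width: 1.001
grip_force: 0.0
```

play_rows(targets=[[0, 0.002, 0, 0, 0, 0, 1], [0, 0, 0, 0, 0, 0, 1]])

```text
time: 6.95
ee_pos: [0.6433, 0.2537, 0.1225]
orientation: [0.142, -3.138, -0.0]
force: [0.3, 0.0, 0.1]
grip_width: 1.0
grip_force: 0.0
```

```bash
cat >> h.py <<'E'
def tyre(s,base,yaw,row=212):
    """dark run around the tyre in the row, and what a lean would give there"""
    g=s['pixels'].max(2)[row].astype(int); d=np.where(g<70)[0]
    runs=np.split(d,np.where(np.diff(d)>2)[0]+1); print('dark runs',[(int(r[0]),int(r[-1])) for r in runs if len(r)>15])
    for a in (-.1,-.05,0,.05,.1):
        e=[]
        for c in (-.014,.014):
            P=[proj(s,R.from_rotvec([0,0,yaw]).apply(R.from_rotvec([-a,0,0]).apply([.07*np.sin(t),c,.07*np.cos(t)]))+[*base,.09]) for t in np.linspace(-1.2,1.2,121)]
            P=np.array(P); i=np.argmin(abs(P[:,1]-row)); e.append(round(P[i,0],1))
        print(a,e)
E
python3 - <<'E'
from h import *
b=(.6475,.207)
for f in ('w1','w2'): s=load(f); tyre(s,b,.088)
s=grab('wrist','w3'); tyre(s,b,.088); print(observe()['joint_positions'].round(3))
E
```

```text
dark runs [(301, 338)]
-0.1 [np.float64(290.5), np.float64(330.0)]
-0.05 [np.float64(295.2), np.float64(334.8)]
0 [np.float64(299.9), np.float64(339.7)]
0.05 [np.float64(304.8), np.float64(344.4)]
0.1 [np.float64(309.6), np.float64(349.0)]
dark runs [(177, 251), (255, 277)]
-0.1 [np.float64(159.6), np.float64(228.6)]
-0.05 [np.float64(165.9), np.float64(236.4)]
0 [np.float64(172.5), np.float64(244.2)]
0.05 [np.float64(179.3), np.float64(251.9)]
0.1 [np.float64(186.5), np.float64(259.4)]
dark runs [(164, 240), (244, 270)]
-0.1 [np.float64(147.2), np.float64(216.0)]
-0.05 [np.float64(153.4), np.float64(223.9)]
0 [np.float64(160.0), np.float64(231.7)]
0.05 [np.float64(166.8), np.float64(239.4)]
0.1 [np.float64(173.9), np.float64(247.0)]
[ 0.262  0.438  1.41   0.     1.294 -1.4  ]
```

```bash
python3 - <<'E'
from h import *
s=grab('side','s2'); o=observe(); Rt=Rm(o['orientation'])
u,v=proj(s,o['ee_pos']).astype(int); print(u,v)
for nm,p in (('rim',(.6475,.207,.16)),):print(nm,proj(s,p))
for y in (-.0425,.0425):
    for z in (-.013,-.03,-.045): print(y,z,proj(s,o['ee_pos']+Rt@[0,y,z]).round(0))
x0,y0=u-65,v-75; c=cv2.resize(s['pixels'][y0:y0+120,x0:x0+150,::-1],None,fx=5,fy=5,interpolation=cv2.INTER_CUBIC)
l=load('w3')['pixels'][120:420,120:330,::-1]; l=cv2.resize(l,None,fx=600/300*.66,fy=2*.66)
print(x0,y0); c=c[:, :500]; l=cv2.resize(l,(300,600)); 
cv2.imwrite('pics/crop2.png',cv2.convertScaleAbs(np.hstack([c,l]),alpha=1.4,beta=25))
E
```

```text
297 165
rim [308.69703843 161.28314059]
-0.0425 -0.013 [308. 169.]
-0.0425 -0.03 [308. 163.]
-0.0425 -0.045 [308. 158.]
0.0425 -0.013 [286. 154.]
0.0425 -0.03 [286. 148.]
0.0425 -0.045 [286. 143.]
232 90
```

View pics/crop2.png

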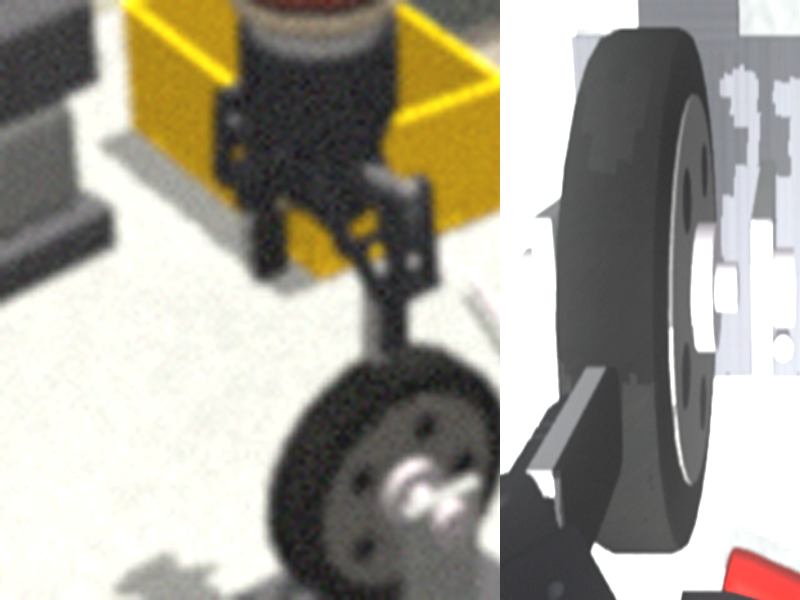

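The side crop shows the finger ending just at the tyre top, around pixel (309,161), so it passed over the wheel. The open tips sit about 39 mm behind the TCP, not 13 mm. I'll re-centre, go lower and push again.

play_rows(targets=[[0, -0.02, 0, 0, 0, 0, 1], [0, -0.02, 0, 0, 0, 0, 1], [0, -0.0185, 0, 0, 0, 0, 1], [0, 0, 0, 0, 0, 0, 1], [0, 0, 0.012, 0, 0, 0, 1], [0, 0, 0.01, 0, 0, 0, 1], [0, 0, 0.01, 0, 0, 0, 1], [0, 0, 0, 0, 0, 0, 1]])

```text
time: 8.05
ee_pos: [0.6466, 0.2071, 0.0953]
orientation: [0.143, -3.136, 0.0]
force: [-1.1, -0.2, -0.4]
grip_width: 1.003
grip_force: 0.0
```

play_rows(targets=[[0, 0.01, 0, 0, 0, 0, 1], [0, 0.01, 0, 0, 0, 0, 1], [0, 0.006, 0, 0, 0, 0, 1], [0, 0.005, 0, 0, 0, 0, 1], [0, 0.002, 0, 0, 0, 0, 1], [0, 0, 0, 0, 0, 0, 1]])

```text
time: 8.8
ee_pos: [0.6452, 0.2333, 0.0969]
orientation: [-0.142, 3.138, -0.0]
force: [-0.7, -0.3, 0.6]
grip_width: 0.997
grip_force: 0.0
```

play_rows(targets=[[0, 0.003, 0, 0, 0, 0, 1], [0, 0, 0, 0, 0, 0, 1]])

```text
time: 9.05
ee_pos: [0.6451, 0.2351, 0.0969]
orientation: [0.142, -3.138, 0.001]
force: [-0.9, -1.9, 0.1]
grip_width: 0.999
grip_force: 1.0
```

play_rows(targets=[[0, 0.0025, 0, 0, 0, 0, 1], [0, 0, 0, 0, 0, 0, 1]])

```text
time: 9.3
ee_pos: [0.6452, 0.2358, 0.097]
orientation: [-0.141, 3.138, -0.004]
force: [-0.4, -7.5, 1.0]
grip_width: 1.001
grip_force: 3.4
```

play_rows(targets=[[0, 0.0015, 0, 0, 0, 0, 1], [0, 0, 0, 0, 0, 0, 1], [0, 0, 0, 0, 0, 0, 1]])

```text
time: 9.68
ee_pos: [0.6452, 0.2361, 0.097]
orientation: [0.14, -3.138, 0.006]
force: [-0.4, -9.4, 1.9]
grip_width: 0.997
grip_force: 4.6
```

play_rows(targets=[[0, -0.01, 0, 0, 0, 0, 1], [0, -0.02, 0, 0, 0, 0, 1], [0, -0.02, 0, 0, 0, 0, 1], [0, -0.014, 0, 0, 0, 0, 1], [0, -0.006, 0, 0, 0, 0, 1], [0, 0, 0, 0, 0, 0, 1]])

```text
time: 10.42
ee_pos: [0.6498, 0.1827, 0.0969]
orientation: [0.141, -3.138, -0.0]
force: [0.1, -0.9, 0.6]
grip_width: 1.001
grip_force: 0.0
```

play_rows(targets=[[0, -0.0025, 0, 0, 0, 0, 1], [0, 0, 0, 0, 0, 0, 1]])

```text
time: 10.68
ee_pos: [0.6499, 0.1813, 0.0969]
orientation: [0.143, -3.138, -0.0]
force: [0.5, -0.4, 1.0]
grip_width: 1.004
grip_force: 0.0
```

play_rows(targets=[[0, -0.0025, 0, 0, 0, 0, 1], [0, 0, 0, 0, 0, 0, 1]])

```text
time: 10.92
ee_pos: [0.6501, 0.1791, 0.0969]
orientation: [0.142, -3.138, 0.0]
force: [0.0, 0.0, 0.1]
grip_width: 0.997
grip_force: 0.0
```

play_rows(targets=[[0, -0.0025, 0, 0, 0, 0, 1], [0, 0, 0, 0, 0, 0, 1]])

```text
time: 11.18
ee_pos: [0.6503, 0.1774, 0.0969]
orientation: [-0.142, 3.138, 0.001]
force: [0.3, 1.3, 0.4]
grip_width: 0.998
grip_force: 0.8
```

play_rows(targets=[[0, -0.0025, 0, 0, 0, 0, 1], [0, 0, 0, 0, 0, 0, 1]])

```text
time: 11.42
ee_pos: [0.6503, 0.1767, 0.097]
orientation: [-0.143, 3.138, 0.004]
force: [0.5, 5.4, -0.1]
grip_width: 0.997
grip_force: 3.2
```

play_rows(targets=[[0, -0.003, 0, 0, 0, 0, 1], [0, 0, 0, 0, 0, 0, 1], [0, 0, 0, 0, 0, 0, 1]])

```text
time: 11.8
ee_pos: [0.6503, 0.176, 0.0971]
orientation: [-0.144, 3.138, 0.007]
force: [-1.2, 11.7, -0.4]
grip_width: 1.002
grip_force: 5.6
```

play_rows(targets=[[0, 0.015, 0, 0, 0, 0, 1], [0, 0.023, 0, 0, 0, 0, 1], [0, 0, -0.05, 0, 0, 0, 1], [0, 0, -0.07, 0, 0, 0, 1], [0, 0, -0.07, 0, 0, 0, 1], [0, 0, 0, 0, 0, 0, 1]])

```text
time: 12.55
ee_pos: [0.6512, 0.2042, 0.2567]
orientation: [-0.142, 3.126, 0.002]
force: [0.5, 1.5, 0.1]
grip_width: 1.0
grip_force: 0.0
```

```bash
python3 - <<'E'
from h import *
goto((.6200,-.247,.25),np.pi/2+.165)
E
```

```text
t 12.55 pos [0.6512 0.2042 0.2567] turn [ 0.0002  0.0077 -0.0472] shift [ 0.1311 -0.5499  0.0083] |shift|/0.078= 7.2 j6 [ 0.19  0.32  1.31 -0.    1.5  -1.47]
```

The left wheel springs, at about 1 mm for 7.5 N, so it is sound. On to the right wheel.

play_rows(targets=[[0, 0, 0, 0, 0, -0.047, 1], [0.0131, -0.055, 0.001, 0, 0, 0, 1], [0.0131, -0.055, 0.001, 0, 0, 0, 1], [0.0131, -0.055, 0.001, 0, 0, 0, 1], [0.0131, -0.055, 0.001, 0, 0, 0, 1], [0.0131, -0.055, 0.001, 0, 0, 0, 1], [0.0131, -0.055, 0.001, 0, 0, 0, 1], [0.0131, -0.055, 0, 0, 0, 0, 1], [0.0131, -0.055, 0, 0, 0, 0, 1], [0.0131, -0.055, 0, 0, 0, 0, 1], [0.0131, -0.055, 0, 0, 0, 0, 1], [0, 0, 0, 0, 0, 0, 1]])

```text
time: 14.05
ee_pos: [0.6154, -0.2512, 0.2424]
orientation: [0.251, -3.129, -0.0]
force: [-0.2, 0.8, -0.0]
grip_width: 1.004
grip_force: 0.0
```

```bash
python3 - <<'E'
from h import *
s=grab('wrist','w4')
p,v=fit(s,model_tray(),(.6197,-.2472,.165)); print(p,v,fit(s,model_tray(),(.624,-.243,.15))); tyre(s,p[:2],p[2],int(proj(s,(p[0],p[1],.16))[1]))
goto((p[0],p[1],.097),np.pi/2+p[2])
E
```

```text
[ 0.62006042 -0.24600119  0.16013833] 237.692626953125 (array([ 0.62005186, -0.24599488,  0.1601979 ]), np.float64(237.69244384765625))
dark runs [(305, 343)]
-0.1 [np.float64(292.5), np.float64(332.5)]
-0.05 [np.float64(297.3), np.float64(337.5)]
0 [np.float64(302.3), np.float64(342.5)]
0.05 [np.float64(307.3), np.float64(347.5)]
0.1 [np.float64(312.4), np.float64(352.3)]
t 14.1 pos [ 0.6158 -0.2492  0.2425] turn [ 0.0008 -0.0012  0.001 ] shift [-0.0059  0.0031  0.1819] |shift|/0.078= 2.3 j6 [-0.5   0.29  1.37 -0.    1.48 -2.24]
```

play_rows(targets=[[-0.003, 0.0015, 0.03, 0, 0, 0, 1], [-0.003, 0.0015, 0.03, 0, 0, 0, 1], [0, 0, 0.03, 0, 0, 0, 1], [0, 0, 0.03, 0, 0, 0, 1], [0, 0, 0.03, 0, 0, 0, 1], [0, 0, 0.03, 0, 0, 0, 1], [0, 0, 0, 0, 0, 0, 1]])

```text
time: 14.98
ee_pos: [0.6191, -0.2423, 0.0969]
orientation: [0.26, -3.126, -0.005]
force: [-0.4, -0.6, 0.0]
grip_width: 1.0
grip_force: 0.0
```

play_rows(targets=[[0, 0.01, 0, 0, 0, 0, 1], [0, 0.01, 0, 0, 0, 0, 1], [0, 0.008, 0, 0, 0, 0, 1], [0, 0.006, 0, 0, 0, 0, 1], [0, 0.003, 0, 0, 0, 0, 1], [0, 0, 0, 0, 0, 0, 1]])

```text
time: 15.72
ee_pos: [0.6161, -0.2159, 0.1002]
orientation: [-0.258, 3.131, -0.0]
force: [0.2, -0.6, 0.2]
grip_width: 1.002
grip_force: 0.0
```

play_rows(targets=[[0, 0.0025, 0, 0, 0, 0, 1], [0, 0, 0, 0, 0, 0, 1]])

```text
time: 15.98
ee_pos: [0.6157, -0.2141, 0.1001]
orientation: [-0.258, 3.131, -0.0]
force: [0.6, -0.3, 0.5]
grip_width: 1.002
grip_force: 0.3
```

play_rows(targets=[[0, 0.0025, 0, 0, 0, 0, 1], [0, 0, 0, 0, 0, 0, 1]])

```text
time: 16.23
ee_pos: [0.6154, -0.2121, 0.1002]
orientation: [-0.258, 3.131, -0.001]
force: [0.3, -1.3, 0.7]
grip_width: 0.995
grip_force: 0.8
```

play_rows(targets=[[0, 0.0025, 0, 0, 0, 0, 1], [0, 0, 0, 0, 0, 0, 1]])

```text
time: 16.48
ee_pos: [0.6153, -0.2114, 0.1003]
orientation: [-0.257, 3.13, -0.004]
force: [1.6, -6.3, -0.3]
grip_width: 0.999
grip_force: 3.2
```

play_rows(targets=[[0, 0.0025, 0, 0, 0, 0, 1], [0, 0, 0, 0, 0, 0, 1]])

```text
time: 16.73
ee_pos: [0.6151, -0.2108, 0.1004]
orientation: [-0.257, 3.13, -0.007]
force: [1.5, -10.3, -1.5]
grip_width: 0.999
grip_force: 5.2
```

play_rows(targets=[[0, 0.0025, 0, 0, 0, 0, 1], [0, 0, 0, 0, 0, 0, 1]])

```text
time: 16.98
ee_pos: [0.615, -0.2104, 0.1004]
orientation: [-0.256, 3.129, -0.011]
force: [2.8, -14.8, -3.0]
grip_width: 1.0
grip_force: 7.3
```

```bash
python3 - <<'E'
from h import *
s=grab('wrist','w5'); tyre(s,(.6201,-.246),.160,200)
E
```

```text
dark runs [(191, 270)]
-0.1 [np.float64(156.2), np.float64(235.3)]
-0.05 [np.float64(162.6), np.float64(242.7)]
0 [np.float64(169.3), np.float64(250.8)]
0.05 [np.float64(176.3), np.float64(258.8)]
0.1 [np.float64(183.6), np.float64(266.6)]
```

play_rows(targets=[[0, -0.01, 0, 0, 0, 0, 1], [0, -0.02, 0, 0, 0, 0, 1], [0, -0.02, 0, 0, 0, 0, 1], [0, -0.014, 0, 0, 0, 0, 1], [0, -0.006, 0, 0, 0, 0, 1], [0, 0, 0, 0, 0, 0, 1]])

```text
time: 17.77
ee_pos: [0.6235, -0.2615, 0.1]
orientation: [0.257, -3.131, -0.001]
force: [-1.2, -0.6, 0.4]
grip_width: 1.004
grip_force: 0.0
```

play_rows(targets=[[0, -0.0025, 0, 0, 0, 0, 1], [0, 0, 0, 0, 0, 0, 1]])

```text
time: 18.02
ee_pos: [0.6239, -0.263, 0.1002]
orientation: [-0.258, 3.131, -0.0]
force: [0.5, 0.0, 0.1]
grip_width: 0.997
grip_force: 0.0
```

play_rows(targets=[[0, -0.0025, 0, 0, 0, 0, 1], [0, 0, 0, 0, 0, 0, 1]])

```text
time: 18.27
ee_pos: [0.6242, -0.2652, 0.1002]
orientation: [-0.258, 3.131, -0.0]
force: [0.3, 0.2, 0.0]
grip_width: 1.004
grip_force: 0.0
```

play_rows(targets=[[0, -0.0025, 0, 0, 0, 0, 1], [0, 0, 0, 0, 0, 0, 1]])

```text
time: 18.52
ee_pos: [0.6245, -0.2674, 0.1001]
orientation: [-0.258, 3.131, -0.0]
force: [-0.2, 1.2, -0.5]
grip_width: 1.0
grip_force: 0.0
```

The tyre's dark run at row 200 is u 191–270, against a modelled 184–267 for a 0.10 rad lean. The right wheel went to its stop with under 1.5 N, so it is loose. Now the push to the right.

play_rows(targets=[[0, -0.0025, 0, 0, 0, 0, 1], [0, -0.0025, 0, 0, 0, 0, 1], [0, -0.0025, 0, 0, 0, 0, 1], [0, 0, 0, 0, 0, 0, 1]])

```text
time: 19.02
ee_pos: [0.6255, -0.2734, 0.1001]
orientation: [-0.257, 3.131, -0.0]
force: [-0.3, 0.5, 0.1]
grip_width: 0.997
grip_force: 0.0
```

play_rows(targets=[[0, -0.0025, 0, 0, 0, 0, 1], [0, -0.0025, 0, 0, 0, 0, 1], [0, 0, 0, 0, 0, 0, 1]])

```text
time: 19.4
ee_pos: [0.6262, -0.2773, 0.1001]
orientation: [-0.258, 3.131, -0.0]
force: [-0.5, -0.5, 0.7]
grip_width: 1.001
grip_force: 0.1
```

play_rows(targets=[[0, -0.0025, 0, 0, 0, 0, 1], [0, -0.0025, 0, 0, 0, 0, 1], [0, 0, 0, 0, 0, 0, 1]])

```text
time: 19.77
ee_pos: [0.6267, -0.2797, 0.1001]
orientation: [0.258, -3.13, -0.004]
force: [-1.5, 5.3, 2.7]
grip_width: 1.001
grip_force: 2.9
```

play_rows(targets=[[0, -0.0025, 0, 0, 0, 0, 1], [0, 0, 0, 0, 0, 0, 1]])

```text
time: 20.02
ee_pos: [0.6269, -0.2801, 0.1]
orientation: [0.259, -3.13, -0.007]
force: [-1.5, 9.0, 5.4]
grip_width: 1.0
grip_force: 5.1
```

play_rows(targets=[[0, -0.0025, 0, 0, 0, 0, 1], [0, 0, 0, 0, 0, 0, 1], [0, 0, 0, 0, 0, 0, 1]])

```text
time: 20.4
ee_pos: [0.6272, -0.2806, 0.1]
orientation: [0.26, -3.129, -0.011]
force: [-2.8, 13.4, 6.2]
grip_width: 0.996
grip_force: 7.3
```

play_rows(targets=[[0, 0.015, 0, 0, 0, 0, 1], [0, 0.02, 0, 0, 0, 0, 1], [0, 0, 0, 0, 0, 0, 1], [0, 0, -0.05, 0, 0, 0, 1], [0, 0, -0.07, 0, 0, 0, 1], [0, 0, -0.07, 0, 0, 0, 1], [0, 0, 0, 0, 0, 0, 1]])

```text
time: 21.28
ee_pos: [0.6259, -0.2596, 0.26]
orientation: [-0.256, 3.121, -0.012]
force: [-1.1, -0.1, -0.3]
grip_width: 0.999
grip_force: 0.0
```

```bash
python3 - <<'E'
from h import *
goto((.589,.0135,.2),np.pi/2-.145)
E
```

```text
t 21.275 pos [ 0.6259 -0.2596  0.26  ] turn [-0.0043  0.007   0.1966] shift [0.0949 0.3311 0.075 ] |shift|/0.078= 4.5 j6 [-0.51  0.31  1.32 -0.    1.5  -2.24]
```

play_rows(targets=[[-0.002, 0.069, 0, 0, 0, 0, 1], [-0.002, 0.069, 0, 0, 0, 0, 1], [-0.002, 0.069, 0, 0, 0, 0, 1], [-0.002, 0.069, 0, 0, 0, 0, 1], [-0.001, 0.069, 0, 0, 0, 0, 1], [0, 0, 0, 0, 0, 0.1, 1], [0, 0, 0, 0, 0, 0.115, 1], [0, 0, 0, 0, 0, 0.115, 1], [0, 0, 0, 0, 0, 0.115, 1], [0, 0, 0, 0, 0, 0.115, 1], [0, 0, 0, 0, 0, 0.115, 1], [0, 0, 0, 0, 0, 0.115, 1]])

```text
time: 22.78
ee_pos: [0.5845, 0.0157, 0.2509]
orientation: [-1.619, -2.691, 0.001]
force: [0.6, 1.4, 0.3]
grip_width: 1.003
grip_force: 0.0
```

play_rows(targets=[[0, 0, 0, 0, 0, 0.115, 1], [0, 0, 0, 0, 0, 0.115, 1], [0, 0, 0, 0, 0, 0.115, 1], [0, 0, 0, 0, 0, 0.115, 1], [0, 0, 0, 0, 0, 0.115, 1], [0, 0, 0, 0, 0, 0.115, 1], [0, 0, 0, 0, 0, 0.115, 1], [0, 0, 0, 0, 0, 0.115, 1], [0, 0, 0, 0, 0, 0.115, 1], [0, 0, 0, 0, 0, 0.115, 1], [0, 0, 0, 0, 0, 0.115, 1], [0, 0, 0, 0, 0, 0.115, 1]])

```text
time: 24.28
ee_pos: [0.5845, 0.0157, 0.2509]
orientation: [3.137, -0.171, -0.002]
force: [0.2, -0.9, 0.3]
grip_width: 1.001
grip_force: 0.0
```

```bash
python3 - <<'E'
from h import *
s=grab('wrist','w6')
for p0 in ((.589,.0135,-.145),(.585,.017,-.13)):
    p,v=fit(s,model_span(),p0); print(p,v)
print('proj origin/ends',[proj(s,(p[0]+np.cos(p[2])*x,p[1]+np.sin(p[2])*x,.01)).round(0).tolist() for x in (-.095,0,.07)])
goto((p[0],p[1],.12),np.pi/2+p[2])
E
```

```text
[ 0.59009677  0.01625256 -0.16327318] 230.28106689453125
[ 0.5900967   0.01625582 -0.16351891] 230.28114318847656
proj origin/ends [[312.0, 278.0], [317.0, 196.0], [321.0, 129.0]]
t 24.325 pos [0.5845 0.0157 0.2509] turn [0.0003 0.0008 0.0301] shift [ 0.0068 -0.0018  0.1636] |shift|/0.078= 2.1 j6 [-0.11  0.1   1.58 -0.    1.47  1.58]
```

View pics/w6.png

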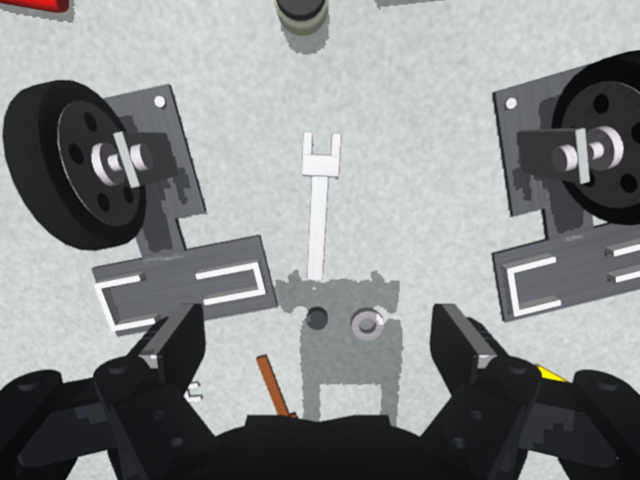

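The picture shows the spanner's handle end at (314,278) and its prong tips at (321,132). That agrees with the fitted pose (0.590, 0.016, yaw -0.163). I'll line up, half close and go down.

play_rows(targets=[[0.0034, -0.001, 0, 0, 0, 0.015, 0.1], [0.0034, -0.001, 0, 0, 0, 0.015, 0.1], [0, 0, 0.03, 0, 0, 0, 0.1], [0, 0, 0.045, 0, 0, 0, 0.1], [0, 0, 0.045, 0, 0, 0, 0.1], [0, 0, 0.044, 0, 0, 0, 0.1], [0, 0, 0, 0, 0, 0, 0.1], [0, 0, 0, 0, 0, 0, 0.1]])

```text
time: 25.32
ee_pos: [0.5914, 0.017, 0.1223]
orientation: [3.133, -0.234, 0.003]
force: [0.6, -0.3, 0.6]
grip_width: 0.547
grip_force: 0.0
```

```bash
python3 - <<'E'
from h import *
s=grab('wrist','w7');t=grab('side','s7');o=observe();Rt=Rm(o['orientation'])
p,v=fit(s,model_span(),(.5895,.016,-.16)); print(p,v)
goto((p[0],p[1],.03),np.pi/2+p[2])
w=o['grip_width']*.085/2; print(w)
u,v=proj(t,o['ee_pos']).astype(int); print(u,v,[proj(t,o['ee_pos']+Rt@[0,k*w,z]).round().tolist() for k in(1,-1) for z in (0,-.013,-.026,-.039)])
c=cv2.resize(t['pixels'][v-60:v+60,u-40:u+40,::-1],None,fx=5,fy=5,interpolation=cv2.INTER_CUBIC)
l=cv2.resize(s['pixels'][:,:,::-1],(400,300)); l=np.vstack([l,np.zeros((300,400,3),np.uint8)])
cv2.imwrite('pics/crop3.png',cv2.convertScaleAbs(np.hstack([c,l]),alpha=1.4,beta=25))
E
```

```text
[ 0.60445004  0.01388997 -0.15376701] 208.5712127685547
t 25.425 pos [0.5921 0.017  0.1232] turn [-0.0001 -0.0024  0.0027] shift [0.0159 0.0014 0.1166] |shift|/0.078= 1.5 j6 [-0.1   0.21  1.7  -0.    1.23  1.62]
0.02353111016044068
336 222 [[341.0, 229.0], [341.0, 224.0], [342.0, 220.0], [342.0, 215.0], [332.0, 217.0], [332.0, 212.0], [332.0, 208.0], [332.0, 203.0]]
```

View pics/crop3.png

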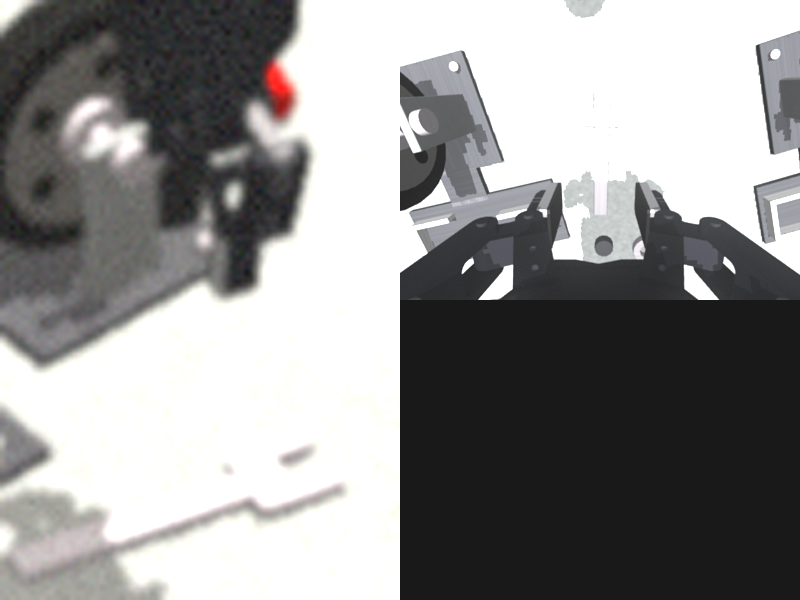

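```bash
python3 - <<'E'
from h import *
t=load('s7'); C=lambda x,y:(296+x/5,162+y/5)
a=at(t,*C(18,563),.008);b=at(t,*C(328,468),.01);d=(b-a)[:2];L=np.linalg.norm(d);print(L,a[:2]+d/L*.095,b[:2]-d/L*.070,np.arctan2(d[1],d[0]))
s=load('w7'); g=s['pixels'].min(2).astype(int)
# head tips / head base along the fitted axis
for f in ('w6','w7'):
    s=load(f); g=cv2.GaussianBlur(s['pixels'],(0,0),1).min(2)
    for off in (-.016,.016,0):
        row=[]
        for x in np.arange(-.12,.09,.005):
            yw=-.158; P=(.588+np.cos(yw)*x-np.sin(yw)*off,.0155+np.sin(yw)*x+np.cos(yw)*off,.01); u,v=proj(s,P).astype(int)
            row.append(int(g[v,u]) if 0<=v<480 and 0<=u<640 else -1)
        print(f,off,row)
E
```

```text
0.15846176366431525 [0.58742142 0.00454416] [0.58103872 0.00596179] -0.21855752053347663
w6 -0.016 [135, 133, 133, 133, 134, 206, 205, 205, 208, 205, 205, 208, 211, 203, 207, 206, 204, 204, 201, 200, 199, 202, 202, 207, 203, 208, 208, 208, 208, 214, 242, 242, 246, 236, 241, 243, 243, 244, 201, 205, 206, 207]
w6 0.016 [135, 135, 133, 134, 131, 142, 195, 206, 207, 201, 202, 209, 201, 208, 201, 202, 198, 206, 208, 200, 199, 202, 202, 198, 204, 210, 202, 207, 205, 198, 243, 241, 241, 233, 237, 241, 239, 237, 208, 208, 202, 204]
w6 0 [134, 135, 137, 163, 135, 209, 235, 236, 236, 237, 237, 237, 238, 238, 238, 239, 239, 239, 240, 240, 240, 241, 241, 241, 242, 242, 242, 242, 238, 220, 243, 244, 246, 214, 204, 207, 207, 206, 209, 204, 202, 202]
w7 -0.016 [128, 125, 126, 124, 127, 128, 128, 126, 130, 126, 127, 130, 133, 129, 128, 157, 196, 194, 196, 195, 194, 197, 196, 202, 197, 202, 202, 202, 205, 203, 237, 236, 241, 227, 236, 238, 239, 240, 190, 199, 199, 202]
w7 0.016 [128, 127, 125, 126, 137, 196, 191, 142, 130, 125, 123, 130, 126, 129, 128, 126, 125, 140, 203, 197, 193, 196, 197, 194, 197, 207, 197, 199, 201, 190, 237, 238, 240, 230, 235, 236, 236, 236, 201, 201, 195, 199]
w7 0 [125, 127, 128, 127, 126, 144, 153, 154, 154, 155, 156, 157, 157, 159, 173, 233, 233, 233, 234, 234, 234, 235, 235, 235, 236, 236, 236, 236, 234, 203, 239, 239, 242, 214, 198, 202, 202, 201, 202, 200, 195, 195]
```

Both wrist views put the spanner's origin at about (0.588, 0.0165). With the fingers half open the tip is 26 mm behind the TCP, so I'll go down in stages and watch the force.

play_rows(targets=[[-0.005, 0.001, 0.03, 0, 0, 0, -0.25], [0, 0, 0.04, 0, 0, 0, -0.25], [0, 0, 0.04, 0, 0, 0, -0.25], [0, 0, 0.025, 0, 0, 0, -0.25], [0, 0, 0.015, 0, 0, 0, -0.25], [0, 0, 0.008, 0, 0, 0, -0.25], [0, 0, 0, 0, 0, 0, -0.25]])

```text
time: 26.3
ee_pos: [0.5867, 0.0169, -0.0052]
orientation: [3.133, -0.235, 0.001]
force: [0.1, 0.1, 0.1]
grip_width: 0.378
grip_force: 0.0
```

```bash
python3 - <<'E'
from h import *
s=grab('wrist','w8');t=grab('side','s8');o=observe();Rt=Rm(o['orientation']);print(o['ee_pos'],o['grip_width'])
w=o['grip_width']*.085/2
u,v=proj(t,o['ee_pos']).astype(int); print(u,v,[proj(t,o['ee_pos']+Rt@[0,k*w,z]).round().tolist() for k in(1,-1) for z in (-.02,-.026)])
c=cv2.resize(t['pixels'][v-70:v+50,u-40:u+40,::-1],None,fx=5,fy=5,interpolation=cv2.INTER_CUBIC)
l=cv2.resize(s['pixels'][60:420,200:440,::-1],(400,600))
cv2.imwrite('pics/crop4.png',cv2.convertScaleAbs(np.hstack([c,l]),alpha=1.1,beta=25))
E
```

```text
[ 0.58715423  0.01685416 -0.0045894 ] 0.3745835265036239
333 264 [[337.0, 262.0], [337.0, 261.0], [331.0, 254.0], [331.0, 252.0]]
```

View pics/crop4.png

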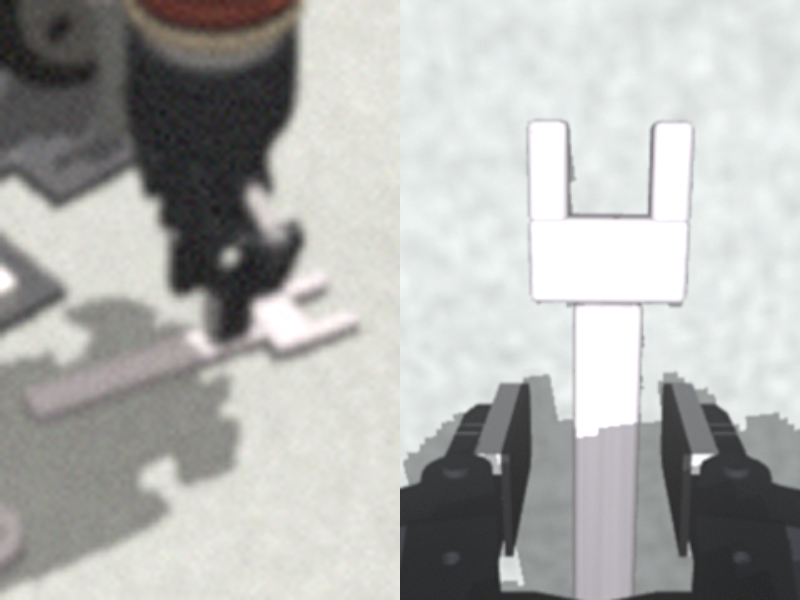

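The fingers straddle the handle at about crop (520–670, 450). The side view puts the tips about 17 mm above the bench. I'll go 12 mm lower and close.

play_rows(targets=[[0, 0, 0.008, 0, 0, 0, -0.25], [0, 0, 0.0045, 0, 0, 0, -0.25], [0, 0, 0.002, 0, 0, 0, -0.25], [0, 0, 0, 0, 0, 0, -0.25]])

```text
time: 26.9
ee_pos: [0.5861, 0.0169, -0.0174]
orientation: [-3.133, 0.235, 0.001]
force: [0.7, -0.4, -0.5]
grip_width: 0.377
grip_force: 0.0
```

play_rows(targets=[[0, 0, 0, 0, 0, 0, -1], [0, 0, 0, 0, 0, 0, -1], [0, 0, 0, 0, 0, 0, -1], [0, 0, 0, 0, 0, 0, -1]], newtons=60)

```text
time: 27.4
ee_pos: [0.5864, 0.017, -0.0171]
orientation: [-3.133, 0.235, 0.0]
force: [-0.3, 0.3, -0.6]
grip_width: -0.002
grip_force: 0.1
```

The fingers closed on nothing, so the tips were still above the handle. The shut tips must be about 26 mm behind the TCP, so I'll reopen and go 8 mm lower.

play_rows(targets=[[0, 0, 0, 0, 0, 0, -0.25], [0, 0, 0, 0, 0, 0, -0.25], [0, 0, 0, 0, 0, 0, -0.25], [0, 0, 0.004, 0, 0, 0, -0.25], [0, 0, 0.003, 0, 0, 0, -0.25], [0, 0, 0.002, 0, 0, 0, -0.25], [0, 0, 0, 0, 0, 0, -0.25]])

```text
time: 28.28
ee_pos: [0.5862, 0.0169, -0.0246]
orientation: [-3.133, 0.235, 0.001]
force: [-0.0, -0.7, -0.5]
grip_width: 0.375
grip_force: 0.0
```

```bash
python3 - <<'E'
from h import *
o=observe(); print(o['ee_pos'],o['force'])
s=grab('wrist','w9')
h=model_span(); h=h[h[:,0]>.0]
for f in ('w8','w9'): print(fit(load(f),h,(.588,.0165,-.158)))
E
```

```text
[ 0.5861515   0.01689624 -0.02457028] [-0.03767224 -0.70766931 -0.53733264]
(array([ 0.58927571,  0.01599451, -0.15012265]), np.float64(217.86936950683594))
(array([ 0.58922124,  0.01596394, -0.14881292]), np.float64(216.8675537109375))
```

play_rows(targets=[[0, 0, 0, 0, 0, 0, -1], [0, 0, 0, 0, 0, 0, -1], [0, 0, 0, 0, 0, 0, -1], [0, 0, 0, 0, 0, 0, -1]], newtons=60)

```text
time: 28.82
ee_pos: [0.5867, 0.0168, -0.0239]
orientation: [3.133, -0.235, 0.001]
force: [-1.4, -0.8, 4.4]
grip_width: 0.184
grip_force: 59.4
```

Gripped. I'll lift it.

play_rows(targets=[[0, 0, -0.01, 0, 0, 0, -1], [0, 0, -0.03, 0, 0, 0, -1], [0, 0, -0.05, 0, 0, 0, -1], [0, 0, -0.06, 0, 0, 0, -1], [0, 0, -0.06, 0, 0, 0, -1], [0, 0, -0.06, 0, 0, 0, -1], [0, 0, 0, 0, 0, 0, -1]])

```text
time: 29.7
ee_pos: [0.5893, 0.0168, 0.1972]
orientation: [3.133, -0.235, 0.015]
force: [-0.3, -0.6, -2.2]
grip_width: 0.181
grip_force: 58.8
```

play_rows(targets=[[0, 0, 0, 0, 0, -0.108, -1], [0, 0, 0, 0, 0, -0.109, -1], [0, 0, 0, 0, 0, -0.109, -1], [0, 0, 0, 0, 0, -0.109, -1], [0, 0, 0, 0, 0, -0.109, -1], [0, 0, 0, 0, 0, -0.109, -1], [0, 0, 0, 0, 0, -0.109, -1], [0, 0, 0, 0, 0, -0.109, -1], [0, 0, 0, 0, 0, -0.109, -1], [0, 0, 0, 0, 0, -0.109, -1], [0, 0, 0, 0, 0, -0.109, -1], [0, 0, 0, 0, 0, 0, -1]])

```text
time: 31.2
ee_pos: [0.5853, 0.0171, 0.1899]
orientation: [-2.036, -2.39, 0.002]
force: [0.2, 0.6, -0.8]
grip_width: 0.183
grip_force: 58.8
```

```bash
python3 - <<'E'
from h import *
o=observe(); print(o['grip_width'],o['grip_force'])
goto((.472,-.27,.15),.160)
E
```

```text
0.18271344878176227 58.800920248031616
t 31.2 pos [0.5853 0.0171 0.1899] turn [-0.0018 -0.0005 -0.0002] shift [-0.3317 -0.197   0.0499] |shift|/0.078= 5.0 j6 [-0.11  0.14  1.65  0.    1.36 -0.27]
```

play_rows(targets=[[-0.0474, -0.0281, 0, 0, 0, 0, -1], [-0.0474, -0.0281, 0, 0, 0, 0, -1], [-0.0474, -0.0281, 0, 0, 0, 0, -1], [-0.0474, -0.0281, 0, 0, 0, 0, -1], [-0.0474, -0.0281, 0, 0, 0, 0, -1], [-0.0474, -0.0281, 0, 0, 0, 0, -1], [-0.0474, -0.0281, 0, 0, 0, 0, -1], [0, 0, 0, 0, 0, 0, -1], [0, 0, 0, 0, 0, 0, -1]])

```text
time: 32.33
ee_pos: [0.4733, -0.2698, 0.1909]
orientation: [-2.038, -2.389, -0.001]
force: [0.2, -0.2, -3.0]
grip_width: 0.183
grip_force: 59.0
```

```bash
python3 - <<'E'
from h import *
goto((.472,-.27,.10),.160)
o=observe(); s=grab('wrist','w10'); t=grab('top','t10')
print(fit(s,model_tray(),(.620,-.246,.16)))
# spanner in hand: jaws visible? fit head at height of underside: tip z
z=o['ee_pos'][2]+.0265-.002
h=model_span(); h=h[h[:,0]>.012]; h[:,2]=z+.01
print(z,fit(s,h,(o['ee_pos'][0],o['ee_pos'][1],1.731)),o['ee_pos'])
M=model_span(); M[:,2]=z+.01; print(fit(t,M[M[:,0]>.03],(o['ee_pos'][0],o['ee_pos'][1],1.731)))
l=s['pixels'][:,:,::-1]; cv2.imwrite('pics/w10.png',l)
E
```

```text
t 32.325 pos [ 0.4733 -0.2698  0.1909] turn [-0.0004 -0.0009 -0.0011] shift [ 0.     -0.0016  0.1137] |shift|/0.078= 1.5 j6 [-0.66  0.04  1.75  0.    1.35 -0.82]
(array([ 0.61873975, -0.24145133,  0.185491  ]), np.float64(217.43055725097656))
0.21544773650726787 (array([ 0.47150973, -0.26682255,  1.71357233]), np.float64(237.35098266601562)) [ 0.47330202 -0.26981605  0.19094774]
(array([ 0.46340764, -0.15021016,  0.9048191 ]), np.float64(127.17060089111328))
```

View pics/w10.png

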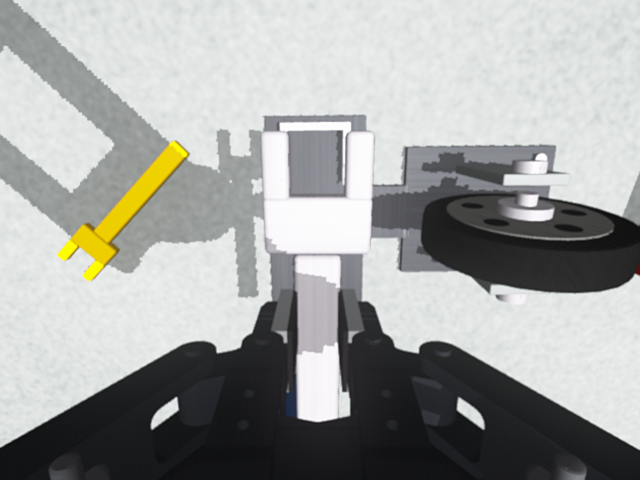

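The spanner is held straight, head at (317,225) and prongs at (276,165) and (358,165), above the tray. The tray's wide-end wall shows at (280–352,126). I'll check the tray pose numerically against that wall and w4.

```bash
python3 - <<'E'
from h import *
s=load('w10')
M=model_tray(); W=M[M[:,1]>.074]   # end wall at wide end
g=s['pixels'].min(2)
# bright extents of the end wall: row span at u=300..340, column span at row of wall
col=g[100:150,300:335].mean(1).astype(int); print('rows100+',col.tolist())
print('row126',np.where(g[126,255:380]>185)[0][[0,-1]]+255)
for p in ((.6201,-.246,.160),(.6197,-.2472,.1685)):
    f=lambda x,y,z=.022:proj(s,R.from_rotvec([0,0,p[2]]).apply([x,y,z])+[p[0],p[1],0]).round(1).tolist()
    print(p,'outer',f(-.18,.081),f(-.12,.081),'inner edge',f(-.15,.075),'centre',f(-.15,.078),'tray pt',(R.from_rotvec([0,0,p[2]]).apply([-.15,0,.008])+[p[0],p[1],0]).round(4))
# fit of both stands' trays in other pictures
for f,p0 in (('w4',(.6201,-.246,.16)),('w6',(.6201,-.246,.16)),('top0',(.6201,-.246,.16))): print(f,fit(load(f),M,p0))
E
```

```text
rows100+ [227, 227, 227, 227, 227, 227, 227, 227, 227, 228, 227, 227, 228, 228, 219, 179, 137, 135, 139, 138, 133, 153, 229, 253, 253, 252, 252, 253, 254, 248, 197, 143, 136, 139, 140, 140, 139, 139, 139, 140, 139, 139, 139, 140, 139, 139, 140, 139, 139, 139]
row126 [255 379]
(0.6201, -0.246, 0.16) outer [280.0, 122.0] [350.3, 121.9] inner edge [315.2, 129.3] centre [315.2, 125.7] tray pt [ 0.472  -0.2699  0.008 ]
(0.6197, -0.2472, 0.1685) outer [278.6, 125.3] [348.7, 124.6] inner edge [313.8, 132.2] centre [313.7, 128.6] tray pt [ 0.4718 -0.2724  0.008 ]
w4 (array([ 0.62006067, -0.24600617,  0.16015552]), np.float64(237.6925048828125))
w6 (array([ 0.61951401, -0.24841819,  0.14771819]), np.float64(214.65931701660156))
top0 (array([ 0.61965013, -0.24720598,  0.16857155]), np.float64(122.08186340332031))
```

play_rows(targets=[[-0.0036, -0.0006, 0.03, 0, 0, -0.001, -1], [0, 0, 0.045, 0, 0, 0, -1], [0, 0, 0.045, 0, 0, 0, -1], [0, 0, 0.045, 0, 0, 0, -1], [0, 0, 0.03, 0, 0, 0, -1], [0, 0, 0.02, 0, 0, 0, -1], [0, 0, 0.015, 0, 0, 0, -1], [0, 0, 0, 0, 0, 0, -1], [0, 0, 0, 0, 0, 0, -1]])

```text
time: 33.55
ee_pos: [0.4744, -0.2737, 0.0087]
orientation: [2.032, 2.393, 0.0]
force: [-0.3, 0.2, -1.6]
grip_width: 0.184
grip_force: 59.0
```

```bash
python3 - <<'E'
from h import *
goto((.4733,-.2727,-.0159),.160)
s=grab('wrist','w11'); o=observe(); z=o['ee_pos'][2]+.0239
h=model_span(); h=h[h[:,0]>.012]; h[:,2]=z+.01
p,v=fit(s,h,(.472,-.27,1.731)); q=R.from_rotvec([0,0,-.16]).apply([p[0]-.472,p[1]+.2699,0]); print(p,v,'in tray',q.round(4))
E
```

```text
t 33.55 pos [ 0.4744 -0.2737  0.0087] turn [0.0007 0.0008 0.0017] shift [ 0.0015 -0.0011  0.0307] |shift|/0.078= 0.4 j6 [-0.67  0.26  1.87  0.    1.   -0.83]
[ 0.47626959 -0.27022894  1.75924766] 230.2936553955078 in tray [ 0.0042 -0.001   0.    ]
```

```bash
python3 - <<'E'
from h import *
from itertools import groupby
s=load('w11'); o=observe(); z=o['ee_pos'][2]+.0239
g=s['pixels'].min(2).astype(int)
def T(x,y,zz): return proj(s,R.from_rotvec([0,0,.16]).apply([x,y,zz])+[.472,-.2699,0])
for y in (-.0,.015,.035,.06,.068):
    v=int(round(T(0,y,z+.01)[1])); r=g[v]; e=[(int(i),int(r[i+1]-r[i-1])) for i in range(180,460) if abs(r[i+1]-r[i-1])>45 and abs(r[i+1]-r[i-1])>=max(abs(r[i]-r[i-2]),abs(r[i+2]-r[i]))]
    print(y,v,'edges',e,'pred head±20',T(-.02,y,z+.01)[0].round(1),T(.02,y,z+.01)[0].round(1),'h±9',T(-.009,y,z+.01)[0].round(1),T(.009,y,z+.01)[0].round(1))
    print('   wall tops seen on this row (tray y 28..75):',[T(x,yy,.022).round(0).tolist() for x in (-.03,-.024,.024,.03) for yy in (y,)])
E
```

```text
-0.0 308 edges [(222, -62), (297, 109), (338, -102), (375, 59)] pred head±20 261.0 362.5 h±9 288.9 334.6
   wall tops seen on this row (tray y 28..75): [[245.0, 287.0], [259.0, 287.0], [366.0, 288.0], [380.0, 288.0]]
0.015 272 edges [(219, -56), (295, 50), (298, 67), (316, -57), (320, 60), (340, -118)] pred head±20 259.6 363.9 h±9 288.3 335.2
   wall tops seen on this row (tray y 28..75): [[243.0, 255.0], [257.0, 255.0], [367.0, 256.0], [381.0, 256.0]]
0.035 221 edges [(215, -58), (241, 118), (256, -107), (264, 97), (384, -111), (411, 71), (416, -58), (442, -58)] pred head±20 257.5 365.9 h±9 287.3 336.1
   wall tops seen on this row (tray y 28..75): [[241.0, 210.0], [255.0, 210.0], [369.0, 211.0], [383.0, 211.0]]
0.06 151 edges [(210, -87), (237, 122), (252, -119), (261, 96), (287, -99), (347, 79), (387, -111), (415, 88)] pred head±20 254.7 368.6 h±9 286.1 337.3
   wall tops seen on this row (tray y 28..75): [[238.0, 149.0], [253.0, 149.0], [372.0, 150.0], [387.0, 150.0]]
0.068 128 edges [(208, -103), (235, 149), (251, -128), (372, 139), (388, -107), (416, 65)] pred head±20 253.8 369.5 h±9 285.6 337.7
   wall tops seen on this row (tray y 28..75): [[237.0, 128.0], [252.0, 128.0], [373.0, 129.0], [388.0, 129.0]]
```

The tray walls match the prediction. The spanner sits about 2.6 mm too far along the tray's +x and 1 mm short along it, so I'll correct that and lower.

play_rows(targets=[[0.0014, -0.0032, 0, 0, 0, 0, -1], [0, 0, 0.01, 0, 0, 0, -1], [0, 0, 0.009, 0, 0, 0, -1], [0, 0, 0.005, 0, 0, 0, -1], [0, 0, 0, 0, 0, 0, -1], [0, 0, 0, 0, 0, 0, -1]])

```text
time: 34.35
ee_pos: [0.471, -0.2726, -0.0115]
orientation: [2.034, 2.395, 0.0]
force: [0.3, 0.1, -2.8]
grip_width: 0.182
grip_force: 59.0
```

```bash
cat > chk.py <<'E'
from h import *
import sys
s=grab('wrist',sys.argv[1]); o=observe(); z=float(sys.argv[2]) if len(sys.argv)>2 else o['ee_pos'][2]+.0239
print(o['time'],o['ee_pos'].round(4),o['force'].round(1),'z',round(z,4))
g=s['pixels'].min(2).astype(int)
def T(x,y,zz): return proj(s,R.from_rotvec([0,0,.16]).apply([x,y,zz])+[.472,-.2699,0])
for y in (-.05,0,.015,.035,.055,.06):
    v=int(round(T(0,y,z+.01)[1]))
    if v>470: continue
    r=g[v]; e=[(int(i),int(r[i+1]-r[i-1])) for i in range(150,490) if abs(r[i+1]-r[i-1])>40 and abs(r[i+1]-r[i-1])>=max(abs(r[i]-r[i-2]),abs(r[i+2]-r[i]))]
    print(y,v,'edges',e,'pred ±20',T(-.02,y,z+.01)[0].round(1),T(.02,y,z+.01)[0].round(1),'±9',T(-.009,y,z+.01)[0].round(1),T(.009,y,z+.01)[0].round(1),'walls',[T(x,y,.022)[0].round() for x in (-.03,-.024,.024,.03)])
u=int(T(-.016,.06,z+.01)[0]); c=g[:,u]; print('prong col',u,[(i,int(c[i+1]-c[i-1])) for i in range(20,300) if abs(c[i+1]-c[i-1])>40],'pred tip',T(-.016,.07,z+.01)[1].round(1),'head base',T(-.016,.025,z+.01)[1].round(1),'wall in/out',T(-.016,.075,.022)[1].round(1),T(-.016,.081,.022)[1].round(1))
E
python3 chk.py w12
```

```text
34.4 [ 0.4711 -0.2727 -0.0113] [ 0.1 -0.6 -2.6] z 0.0126
-0.05 417 edges [(152, 144), (169, -123), (297, 104), (337, -103), (466, 97), (482, -136)] pred ±20 272.6 365.4 ±9 298.1 339.9 walls [np.float64(250.0), np.float64(264.0), np.float64(374.0), np.float64(388.0)]
0 312 edges [(217, -58), (289, -44), (297, 111), (337, -99), (345, 44)] pred ±20 269.0 370.2 ±9 296.8 342.4 walls [np.float64(244.0), np.float64(259.0), np.float64(380.0), np.float64(395.0)]
0.015 276 edges [(214, -62), (295, 50), (340, -122)] pred ±20 267.8 371.8 ±9 296.4 343.2 walls [np.float64(242.0), np.float64(258.0), np.float64(382.0), np.float64(397.0)]
0.035 225 edges [(210, -58), (239, 96), (255, -118), (264, 97), (371, -113), (385, 140), (402, -113), (430, 81)] pred ±20 266.1 374.1 ±9 295.8 344.4 walls [np.float64(239.0), np.float64(256.0), np.float64(385.0), np.float64(401.0)]
0.055 170 edges [(158, 42), (204, -86), (235, 153), (253, -126), (262, 90), (287, -91), (346, 76), (373, -112), (388, 124), (405, -109), (435, 70)] pred ±20 264.2 376.5 ±9 295.1 345.7 walls [np.float64(236.0), np.float64(253.0), np.float64(387.0), np.float64(404.0)]
0.06 156 edges [(204, -91), (234, 136), (252, -121), (261, 93), (288, -84), (347, 76), (373, -117), (388, 140), (406, -116), (436, 74)] pred ±20 263.7 377.2 ±9 294.9 346.0 walls [np.float64(236.0), np.float64(253.0), np.float64(388.0), np.float64(405.0)]
prong col 275 [(79, -95), (80, -67), (92, 61), (93, 112), (94, 70), (112, -104), (113, -134), (130, 58), (131, 89), (132, 62), (244, -67), (245, -56), (252, -41), (253, -54)] pred tip 126.2 head base 250.9 wall in/out 111.0 92.3
```

play_rows(targets=[[0.0018, 0.001, 0.002, 0, 0, 0, -1], [0, 0, 0.002, 0, 0, 0, -1], [0, 0, 0, 0, 0, 0, -1]])

```text
time: 34.78
ee_pos: [0.4713, -0.2709, -0.0149]
orientation: [-2.033, -2.394, 0.0]
force: [0.8, -0.8, -1.6]
grip_width: 0.185
grip_force: 59.0
```

play_rows(targets=[[0, 0, 0.0015, 0, 0, 0, -1], [0, 0, 0, 0, 0, 0, -1]])

```text
time: 35.02
ee_pos: [0.4715, -0.2711, -0.0159]
orientation: [2.034, 2.395, -0.0]
force: [-0.0, -0.2, -1.9]
grip_width: 0.183
grip_force: 59.0
```

play_rows(targets=[[0, 0, 0.001, 0, 0, 0, -1], [0, 0, 0, 0, 0, 0, -1]])

```text
time: 35.28
ee_pos: [0.4715, -0.2711, -0.0159]
orientation: [-2.033, -2.395, 0.0]
force: [-2.3, 1.5, 5.8]
grip_width: 0.186
grip_force: 59.9
```

Floor contact came at the predicted height. I'll release.

play_rows(targets=[[0, 0, -0.001, 0, 0, 0, -0.4], [0, 0, 0, 0, 0, 0, -0.25], [0, 0, 0, 0, 0, 0, -0.2], [0, 0, 0, 0, 0, 0, -0.2], [0, 0, -0.01, 0, 0, 0, -0.2], [0, 0, -0.03, 0, 0, 0, -0.2], [0, 0, -0.05, 0, 0, 0, -0.2], [0, 0, -0.06, 0, 0, 0, -0.2], [0, 0, -0.04, 0, 0, 0, -0.2], [0, 0, 0, 0, 0, 0, -0.2], [0, 0, 0, 0, 0, 0, -0.2]])

```text
time: 36.65
ee_pos: [0.4711, -0.2707, 0.1357]
orientation: [-2.033, -2.394, 0.0]
force: [-0.1, -0.3, -0.2]
grip_width: 0.402
grip_force: 0.0
```

```bash
python3 chk.py w13 .008; python3 - <<'E'
from h import *
print(observe()['grip_width'],fit(load('w13'),model_span()+[0,0,.008],(.472,-.27,1.731)))
E
```

```text
36.7 [ 0.4707 -0.2704  0.1349] [ 0.2 -0.3  0.1] z 0.008
-0.05 287 edges [(265, -104), (294, 147), (303, -125), (307, 142), (329, -145), (334, 148), (343, -120), (372, 89), (412, -63), (414, -88), (417, 66), (464, -63)] pred ±20 293.2 342.2 ±9 306.7 328.7 walls [np.float64(281.0), np.float64(288.0), np.float64(347.0), np.float64(355.0)]
0 227 edges [(262, -51), (299, 42), (307, 112), (329, -97), (379, -44), (450, -42)] pred ±20 292.3 343.6 ±9 306.4 329.5 walls [np.float64(279.0), np.float64(287.0), np.float64(349.0), np.float64(357.0)]
0.015 208 edges [(261, -53), (262, -53), (306, 124), (329, -98)] pred ±20 292.1 344.0 ±9 306.3 329.7 walls [np.float64(279.0), np.float64(286.0), np.float64(350.0), np.float64(357.0)]
0.035 182 edges [(228, 68), (260, -98), (277, 146), (287, -116), (292, 115), (344, -135), (350, 136), (359, -94), (376, 81), (418, -64), (419, -64), (422, -85), (425, 78)] pred ±20 291.7 344.6 ±9 306.2 330.0 walls [np.float64(278.0), np.float64(286.0), np.float64(350.0), np.float64(358.0)]
0.055 155 edges [(169, 104), (178, 47), (258, -77), (276, 140), (286, -119), (291, 1
[... 217 characters left out ...]
, np.float64(351.0), np.float64(359.0)]
0.06 148 edges [(163, 76), (170, 47), (259, -93), (276, 140), (286, -117), (291, 127), (304, -100), (329, -44), (332, 116), (345, -144), (350, 135), (360, -103), (377, 75), (421, -66)] pred ±20 291.2 345.4 ±9 306.1 330.5 walls [np.float64(277.0), np.float64(285.0), np.float64(351.0), np.float64(359.0)]
prong col 296 [(110, -81), (111, -65), (117, 70), (118, 100), (127, -49), (128, -101), (129, -58), (133, 57), (134, 116), (135, 64), (194, -57), (195, -90), (196, -53), (271, 81), (272, 119), (273, 50)] pred tip 134.2 head base 195.5 wall in/out 126.9 118.1
0.3974123926682101 (array([ 0.47067807, -0.26791155,  1.72833796]), np.float64(233.1121826171875))
```

The spanner lies in the tray: head edges at 291 and 345 against 291 and 345 predicted, prong tips at row 134 against 134. I'll hand the job in.

```bash
python3 -c "
from plant import *
print(close_job())"
```

```text
the job is handed in; nothing more can be done
None
```

Job handed in: the right-hand wheel was the loose one, the left-hand wheel was sound, and the spanner lies flat and released in the right-hand tray with its jaws in the wide end; `close_job()` gave no verdict.

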